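# Seat the cutter blade over its hidden locating pin

## Robot

A 6-joint arm with a two-finger parallel gripper is mounted at the origin on a cart in front of the work surface, level with it; the furniture and walls round the work are solid. World frame = base frame: x ahead of the robot, y to its left, z up, the work surface at z = 0. Lengths are in m, angles in rad, forces in N, time in s.
With the tool pointing down it reaches from about 0.35 to 0.775 m from the base axis. Payload 5.5 kg.
Tool frame: the origin (TCP) lies midway between the tips of the shut fingers; the grasp point (between the pads) lies grasp_offset behind it (grasp_offset is the distance from the TCP to the grasp point, in m); z points along the fingers, y is the line along which they close (so a half turn about z gives the same grasp; the last joint's range is limited). The gripper opens to 85 mm and grips with 20 to 120 N. Pads are 22 mm wide; open, the fingers measure 114 mm over their backs; the gripper's body (76 mm by 85 mm) begins 54 mm behind the grasp point. The pads swing forward as they close: fully open they stand 13 mm farther back than shut.
Start: joints at [-1.285, 0.313, 0.046, 1.304, 0, 1.431], TCP at [0.238, -0.524, 0.21] pointing down, gripper open.
Joint ranges: [-2.76, 2.76], [-0.86, 1.69], [-1.03, 1.26], [-2.2, 2.34], [-1.47, 1.5], [-3.14, 3.14]. Speed limits (rad/s): [2.57, 2.57, 3.14, 3.14, 3.14, 3.14].

## Interface

Orientations are given as a unit quaternion [w, x, y, z].
In Python, from workcell import * gives the robot as it stands.
- The arm moves only by the tool step_arm, never from a script. Its argument "deltas" is a list of rows, each a list of 7 numbers: the shift along the world's x, y, z in mm, then the turn, a rotation vector about the world's x, y, z in degrees, then the gripper's target within -1 to 1 (fully open at 1, half-way at 0, shut at -1). A call has 1 to 5 rows; each row shifts and turns the commanded pose from where the row before left it; what a row does not reach is not made up. A row lasts 1/10 s, in which the tool goes at most 50 mm and 8.59 degrees, less where a joint would pass 70% of its speed; a pose out of reach is approached as far as the arm can. A call is refused whole if a number of a shift passes 50 or a number of a turn 8.59, either way. A call with a gripper value outside its range is refused whole. The fingers move at their own pace and stop on an object; "newtons" is the grip in N (left out, the last holds). Time passes only in rows, so rows that do not move let the fingers close. It gives the time, the measured TCP pose, the force, the opening and the grip force at its end, in the units of the state.
- get_state(): the state, without advancing time (a new reading comes with each control period).
- read_camera(name): name is "side" or "top" or "wrist"; returns a dict with "image" (480x640x3 uint8, red, green, blue), "z_map" (480x640 float32, m along the optical axis (not along the pixel's ray), 0 where there is no reading), "K" (3x3 intrinsics, pixels), "world_from_camera" (4x4, takes a point from camera to world coordinates). Camera axes: x right, y down, z forward; pixel columns grow to the right and rows downward; lengths in m; the calibration is good to about 2 mm. A picture is of the moment at which its call begins.
- hand_in(): hands the job in; it is judged then, once.
The state is a dict: "clock": time; "joint_pos": joint angles; "qvel": joint speeds; "tau": joint torques, N m; "tcp_pos": TCP position; "orientation": TCP orientation; "wrist_force": force on the tool from outside, world axes, zero at the start; "ft_torque": the same for the moment, N m; "finger_gap": finger opening in m; "grip_force": force on a finger pad.
Only numpy, scipy, OpenCV 4.12 (cv2) and the standard library are available. Lean on these libraries where they do the work, as an engineer would, in place of code of your own. Each camera call takes 0.05 s, during which the arm holds its last target. There are 200 camera calls.

## Task

Refit the film cutter: pick up the flat steel blade by its fin, lay it on the bed of the aluminium blade holder and slide it, notched edge first, under the keeper plate until the notch has gone over the locating pin and the blade lies flat and square, fully home against the back stop; then let go. The pin is hidden under the keeper and may stand anywhere along it, so feel for it: set the blade down slowly, touch its edge lightly against the pin and work it sideways, with light pushes only. Leave the other things on the bench alone.

Things in the scene. Friction and masses are not known exactly. Their poses are not given: they have to be found in the camera images.
- holder: Blade holder, rigid, screwed to the bench. Aluminium bed 104 x 124 mm, top 10 mm above the bench, with a 2 mm high screw head at each front corner. Origin on the bench under the bed, 44 mm behind its front (-x) end, 60 mm before its rear end; x points from the open front to the back stop (the way the blade slides in), y sideways, z up.
- keeper_front (a point): Middle of the lower front edge of the grey keeper plate: 18 mm along the holder's x from its origin, 20 mm above the bench (10 mm above the bed). The plate, 6 mm thick, screw heads to 29.5 mm above the bench, roofs the bed from here 42 mm back to the rear end, over the full 124 mm. The pocket under it is 100 mm wide (50 mm each side). Axes as the holder's.
- holder_stop (a point): Middle of the foot of the back stop's face, at bed height, 28 mm behind the keeper's front edge. Axes as the holder's. A fixed square steel pin, 8 x 8 mm, 7.5 mm high, stands 12 mm before this face (centre at x = -12 mm), its y anywhere from -14 to +14 mm from here (different each time, unmeasured, hidden). A blade edge that meets the pin stops 16 mm short of this face.
- blade: Flat steel blade, rigid, 100 (x) x 60 (y) x 5 mm, 0.14 to 0.28 kg. Origin: centre of its underside; z up. In the middle of its +x edge is an open, square notch 11 mm wide (y) and 18 mm deep; the thin ground edge is at -x. On top stands a dark grip fin 36 (x) x 12 (y) x 20 mm, centred 16 mm to -x of the origin. Starts flat on the bench, fin up.
- blade_fin (a point): Centre of the blade's grip fin, where it is grasped across its 12 mm: 15 mm above the blade's underside (fin from 5 to 25 mm), 16 mm to -x of the blade's origin. Axes as the blade's.
- blade_notch (a point): Middle of the notch's mouth at the blade's +x edge, at underside height: 50 mm to +x of the blade's origin. Axes as the blade's.
- lab_timer: Bystander: small cream-coloured timer with a display and three buttons, 32 x 66 x 54 mm. Origin at the centre of its underside.
- vial: Bystander: capped clear vial, 28 mm in diameter, 59 mm high. Origin at the centre of its underside.
- scissors: Bystander: scissors with green handles, 206 x 84 x 11 mm, lying flat. Origin at the centre of the underside.
- tweezers: Bystander: black tweezers, 14 x 116 x 10 mm, lying flat. Origin at the centre of the underside.

How it is judged:
At the end, for the whole second after the job is handed in: The blade lies at rest in the holder: its notched edge within 3 mm of the back stop (possible only with the pin in the notch), flat on the bed within 2 mm and 0.04 rad, square to the stop within 0.06 rad, notch no more than 19 mm to either side of the stop's middle, released (x of blade_notch in the frame of holder_stop above -0.003 m and z of blade_notch in the frame of holder_stop between -0.002 and 0.002 m and y of blade_notch in the frame of holder_stop between -0.019 and 0.019 m and angle between the x axis of blade and the x axis of holder, either way round below 0.06 rad and angle between blade's own z axis and vertical below 0.04 rad and linear speed of blade below 0.01 m/s); the robot touches nothing.
It fails at once if The blade bears on the holder or its pin with more than 50 N (contact force between blade and holder above 50 N).
It fails at once if The lab timer is moved by more than 30 mm (distance of lab_timer from where it was at the start of the episode above 0.03 m).
It fails at once if The vial is moved by more than 30 mm (distance of vial from where it was at the start of the episode above 0.03 m).
It fails at once if The scissors is moved by more than 30 mm (distance of scissors from where it was at the start of the episode above 0.03 m).
It fails at once if The tweezers is moved by more than 30 mm (distance of tweezers from where it was at the start of the episode above 0.03 m).
It also fails if it takes over 72 s, if anything falls off the work surface, if the arm or the gripper's body presses on something with over 40 N, if the wrist force passes 120 N, or if a joint passes its speed limit or range.

## Working session

There is one attempt and no reset: what is moved stays moved. The work goes in short steps, Python scripts to look and compute and a tool call to move; the robot and the scene stay as the last step left them, time stands still between calls to the robot, and variables do not carry over. Pictures are saved under pics/ and viewed, at most 10 in all, crops included, and the job is handed in when it is done.

Besides the shell and the picture viewer there is one more tool, called after "Emit:" by a JSON object that holds its "fn" and its "kwargs". step_arm: Moves the arm, as the interface text tells. Its arguments: {"type":"object","properties":{"deltas":{"type":"array","items":{"type":"array","items":{"type":"number"}}},"newtons":{"type":"number"}},"required":["deltas"]}

```bash
mkdir -p pics; ls; python3 - <<'E'
from workcell import *
import cv2,numpy as np
s=get_state();print(s)
for n in ["top","side"]:
    c=read_camera(n);np.savez(f"{n}0.npz",**c);cv2.imwrite(f"pics/{n}0.png",c["image"][:,:,::-1])
    print(n,c["K"].tolist(),c["world_from_camera"].round(4).tolist(),(c["z_map"]>0).mean())
E
```

```text
pics
{'clock': 0.0, 'joint_pos': array([-1.28462042e+00,  3.14031340e-01,  4.49737785e-02,  1.30356710e+00,
       -6.25826488e-06,  1.43119311e+00]), 'qvel': array([ 3.96799960e-04, -2.51362119e-03, -3.89669816e-04,  8.19722719e-04,
       -6.80544767e-05,  1.40147027e-03]), 'tau': array([ 7.56408863e-04, -4.80632865e+01,  2.98532349e+01,  1.94049004e-02,
       -1.40903448e-04, -2.02036148e-06]), 'tcp_pos': array([ 0.2373266 , -0.52314593,  0.20868916]), 'orientation': array([-9.11484317e-04,  9.77424066e-01,  2.11285019e-01, -7.00567572e-05]), 'wrist_force': array([ 0.19806142, -0.54483141,  0.65719345]), 'ft_torque': array([ 0.00718984, -0.02814043, -0.03570893]), 'grip_force': 0.0, 'finger_gap': 0.08539778768515938}
top [[455.153375448188, 0.0, 320.6453543649979], [0.0, 455.153375448188, 240.3867607284712], [0.0, 0.0, 1.0]] [[-0.0207, -0.9841, 0.1764, 0.4903], [-0.9997, 0.0187, -0.0132, -0.1093], [0.0097, -0.1766, -0.9842, 1.0108], [0.0, 0.0, 0.0, 1.0]] 0.9960579427083334
side [[520.7825744643618, 0.0, 318.8069542746091], [0.0, 520.7825744643618, 236.28763748462708], [0.0, 0.0, 1.0]] [[-0.998, -0.0353, 0.0524, 0.6139], [-0.0632, 0.5686, -0.8202, 0.7271], [-0.0008, -0.8218, -0.5697, 0.6429], [0.0, 0.0, 0.0, 1.0]] 0.9766536458333334
```

View pics/top0.png

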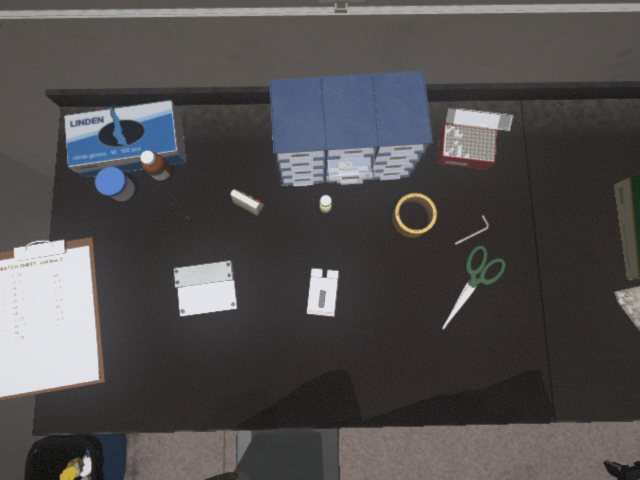

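View pics/side0.png

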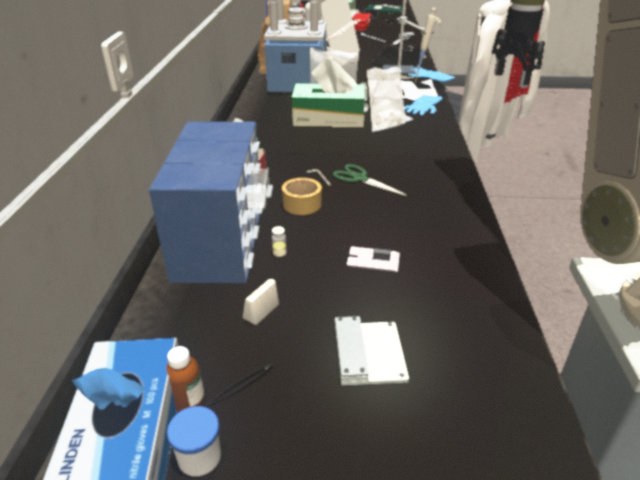

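The top view shows the blade at about (322,293), notch up (world +x), with its fin at (322,298). The holder is at (206,288), keeper at the far side and the open front toward the robot. The bystanders are well clear.

```bash
cat > h.py <<'E'
import numpy as np,cv2
def ray(c,uv,z):
    uv=np.atleast_2d(np.asarray(uv,float));K=c["K"];T=c["world_from_camera"]
    d=np.c_[(uv-[K[0,2],K[1,2]])/K[0,0],np.ones(len(uv))]@T[:3,:3].T
    o=T[:3,3];return o+d*((z-o[2])/d[:,2])[:,None]
def big(m):
    cs,_=cv2.findContours(m.astype(np.uint8),cv2.RETR_EXTERNAL,cv2.CHAIN_APPROX_NONE)
    return max(cs,key=cv2.contourArea)[:,0]
def roi(shape,b):
    m=np.zeros(shape,bool);m[b[1]:b[3],b[0]:b[2]]=1;return m
def rect(P):
    r=cv2.minAreaRect((P[:,:2]*1000).astype(np.float32));return r,cv2.boxPoints(r).round(1).tolist()
E
python3 - <<'E'
from h import *
for n,bb,hb in [("top",(295,255,350,325),(165,250,245,325)),("side",(340,240,410,275),(325,305,415,390))]:
    c=np.load(n+"0.npz");g=cv2.cvtColor(c["image"],cv2.COLOR_RGB2GRAY).astype(int)
    for nm,b,t,z in [("blade",bb,110,.005),("holder",hb,80,.01)]:
        m=roi(g.shape,b)&(g>t);k=big(m);P=ray(c,k,z);r=rect(P);print(n,nm,len(k),r)
    x=c["image"][bb[1]:bb[3],bb[0]:bb[2]]; 
    x=np.hstack([cv2.resize(c["image"][b[1]:b[3],b[0]:b[2]],(400,400),interpolation=cv2.INTER_NEAREST) for b in (bb,hb)])
    cv2.imwrite(f"pics/crop_{n}.png",x[:,:,::-1])
    # bed
    h=roi(g.shape,hb); print(np.percentile(g[h],[20,40,50,60,70,80,90]))
    # depth of points
    K=c["K"];T=c["world_from_camera"]
    v,u=np.where(h&(g>80));zz=c["z_map"][v,u]
    W=np.c_[(u-K[0,2])/K[0,0]*zz,(v-K[1,2])/K[0,0]*zz,zz]@T[:3,:3].T+T[:3,3]
    print(np.percentile(W[:,2],[5,25,50,75,95]).round(4))
E
python3 -c "
import cv2,numpy as np
cv2.imwrite('pics/crops.png',np.hstack([cv2.resize(cv2.imread(f'pics/crop_{n}.png'),(400,300)) for n in ('top','side')]))"
```

```text
top blade 154 (((556.0930786132812, -124.42520904541016), (61.64139938354492, 101.54287719726562), 82.84015655517578), [[501.8999938964844, -148.6999969482422], [602.5999755859375, -161.3000030517578], [610.2999877929688, -100.19999694824219], [509.6000061035156, -87.5]])
top holder 210 (((568.891357421875, 133.1829833984375), (109.93022918701172, 131.8142852783203), 6.770320415496826), [[506.5, 192.1999969482422], [522.0999755859375, 61.29999923706055], [631.2000122070312, 74.19999694824219], [615.7000122070312, 205.10000610351562]])
[ 56.  60.  71. 200. 206. 227. 228.]
[0.004  0.0088 0.0109 0.0248 0.0277]
side blade 137 (((557.7367553710938, -121.42196655273438), (70.87657165527344, 104.7552490234375), 82.87135314941406), [[501.3999938964844, -150.10000610351562], [605.2999877929688, -163.10000610351562], [614.0999755859375, -92.80000305175781], [510.20001220703125, -79.80000305175781]])
side holder 260 (((569.3704833984375, 127.06858825683594), (109.64989471435547, 153.59329223632812), 6.650335788726807), [[506.0, 197.0], [523.7999877929688, 44.400001525878906], [632.7000122070312, 57.099998474121094], [614.9000244140625, 209.6999969482422]])
[ 68.  76. 173. 238. 242. 255. 255.]
[-0.0005  0.0085  0.0101  0.0247  0.0267]
```

View pics/crop_top.png

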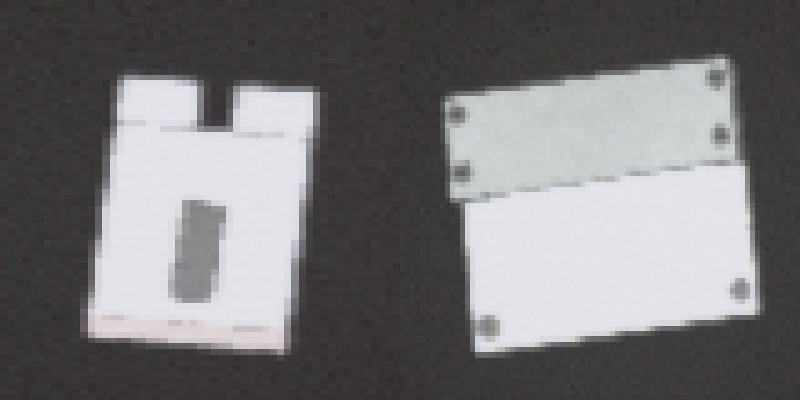

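The crop shows the blade's notch at the top (+x), fin in the middle, and the holder yawed the opposite way with its open front down. I'm moving over the blade for a closer look.

Emit:
{"fn": "step_arm", "kwargs": {"deltas": [[30,40,0,0,0,-3.15,1],[30,40,0,0,0,-3.15,1],[30,40,0,0,0,-3.15,1],[30,40,0,0,0,-3.15,1],[30,40,0,0,0,-3.15,1]]}}

```text
clock: 0.6
tcp_pos: [0.3881, -0.3219, 0.2093]
orientation: [-0.0, 0.997, 0.074, -0.0]
wrist_force: [0.2, 0.1, 0.4]
finger_gap: 0.0857
grip_force: 0.0
```

Emit:
{"fn": "step_arm", "kwargs": {"deltas": [[30,40,0,0,0,-3.15,1],[30,40,0,0,0,-3.15,1],[30,40,0,0,0,-3.15,1],[30,40,0,0,0,-3.15,1],[30,40,0,0,0,-3.15,1]]}}

```text
clock: 1.1
tcp_pos: [0.5382, -0.1217, 0.2094]
orientation: [0.0, 0.998, -0.063, -0.0]
wrist_force: [-0.0, -1.4, 0.0]
finger_gap: 0.0852
grip_force: 0.0
```

Emit:
{"fn": "step_arm", "kwargs": {"deltas": [[0,0,-30,0,0,0,0],[0,0,-30,0,0,0,0],[0,0,0,0,0,0,0]]}}

```text
clock: 1.4
tcp_pos: [0.5345, -0.1217, 0.1452]
orientation: [-0.001, 0.998, -0.061, -0.004]
wrist_force: [-1.2, -0.2, -1.1]
finger_gap: 0.044
grip_force: 0.0
```

```bash
python3 - <<'E'
from workcell import *
from h import *
c=np.load("top0.npz");g=cv2.cvtColor(c["image"],cv2.COLOR_RGB2GRAY).astype(int);R=roi(g.shape,(165,250,245,325))
for nm,m,z in [("bed",g>217,.01),("keeper",(g>130)&(g<=217),.026)]:
    m=cv2.morphologyEx((R&m).astype(np.uint8),cv2.MORPH_OPEN,np.ones((3,3)));print(nm,rect(ray(c,big(m),z)))
print({k:v for k,v in get_state().items() if k in("tcp_pos","orientation","finger_gap","wrist_force","joint_pos")})
try:
    import workcell; print(workcell.grasp_offset)
except Exception as e: print(e)
c=read_camera("wrist");np.savez("w1.npz",**c);cv2.imwrite("pics/w1.png",c["image"][:,:,::-1]);print(c["world_from_camera"].round(3))
E
```

```text
bed (((548.4464111328125, 128.00381469726562), (60.587318420410156, 119.72569274902344), 6.682365894317627), [[511.3999938964844, 183.89999389648438], [525.2999877929688, 65.0], [585.5, 72.0999984741211], [571.5999755859375, 191.0]])
keeper (((597.739013671875, 134.12643432617188), (43.47743225097656, 123.6671142578125), 6.888553619384766), [[568.7000122070312, 192.89999389648438], [583.5999755859375, 70.0999984741211], [626.7000122070312, 75.30000305175781], [611.9000244140625, 198.10000610351562]])
{'joint_pos': array([-3.70236801e-01,  2.96284272e-01, -1.37103441e-01,  1.14612751e+00,
       -1.67367035e-04,  2.89386397e+00]), 'tcp_pos': array([ 0.53452406, -0.12171096,  0.14521657]), 'orientation': array([-0.00124594,  0.99811509, -0.06121482, -0.00417843]), 'wrist_force': array([-1.18009511, -0.16095535, -1.13496185]), 'finger_gap': 0.04402292199573903}
0.0187
[[-0.122 -0.953 -0.277  0.605]
 [-0.992  0.117  0.036 -0.131]
 [-0.002  0.28  -0.96   0.31 ]
 [ 0.     0.     0.     1.   ]]
```

View pics/w1.png

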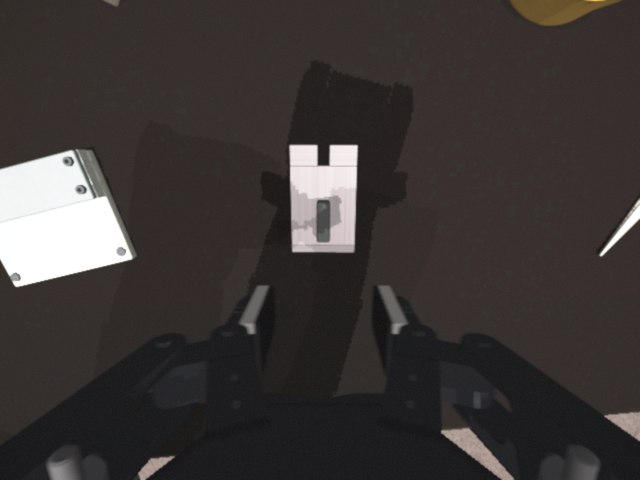

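The wrist view shows the blade at cols 290-357, rows 145-252, with its fin at about (323,220). Joint 6 is near its limit, so I'm giving the tool a half turn before grasping.

```bash
python3 - <<'E'
from h import *
c=np.load("w1.npz");g=cv2.cvtColor(c["image"],cv2.COLOR_RGB2GRAY).astype(int)
k=big(cv2.morphologyEx((roi(g.shape,(280,135,370,260))&(g>90)).astype(np.uint8),cv2.MORPH_CLOSE,np.ones((3,3))));print(rect(ray(c,k,.005)))
f=big(roi(g.shape,(314,196,333,246))&(g<80));print(f.min(0),f.max(0),rect(ray(c,f,.020)),rect(ray(c,f,.025)))
E
```

```text
(((557.3606567382812, -124.21099853515625), (60.91170883178711, 100.17474365234375), 82.81348419189453), [[503.8999938964844, -148.1999969482422], [603.2000122070312, -160.6999969482422], [610.9000244140625, -100.30000305175781], [511.5, -87.69999694824219]])
[317 200] [329 232] (((545.7262573242188, -122.87366485595703), (10.752424240112305, 29.047664642333984), 82.6751708984375), [[530.5999755859375, -126.4000015258789], [559.4000244140625, -130.10000610351562], [560.7999877929688, -119.4000015258789], [532.0, -115.69999694824219]]) (((546.7421875, -123.00973510742188), (10.566734313964844, 28.546039581298828), 82.67515563964844), [[531.9000244140625, -126.4000015258789], [560.2000122070312, -130.10000610351562], [561.5999755859375, -119.5999984741211], [533.2999877929688, -115.9000015258789]])
```

Emit:
{"fn": "step_arm", "kwargs": {"deltas": [[0,0,0,0,0,8.57,-0.4],[0,0,0,0,0,8.57,-0.4],[0,0,0,0,0,8.57,-0.4],[0,0,0,0,0,8.57,-0.4],[0,0,0,0,0,8.57,-0.4]]}}

```text
clock: 1.95
tcp_pos: [0.5382, -0.1247, 0.1518]
orientation: [0.001, 0.951, 0.309, 0.001]
wrist_force: [0.1, 0.5, -1.0]
finger_gap: 0.0257
grip_force: 0.0
```

Emit:
{"fn": "step_arm", "kwargs": {"deltas": [[0,0,0,0,0,8.57,-0.4],[0,0,0,0,0,8.57,-0.4],[0,0,0,0,0,8.57,-0.4],[0,0,0,0,0,8.57,-0.4],[0,0,0,0,0,8.57,-0.4]]}}

```text
clock: 2.45
tcp_pos: [0.5382, -0.1247, 0.1518]
orientation: [0.001, 0.772, 0.635, 0.001]
wrist_force: [-0.2, 0.5, -0.7]
finger_gap: 0.0255
grip_force: 0.0
```

Emit:
{"fn": "step_arm", "kwargs": {"deltas": [[0,0,0,0,0,8.57,-0.4],[0,0,0,0,0,8.57,-0.4],[0,0,0,0,0,8.57,-0.4],[0,0,0,0,0,8.57,-0.4],[0,0,0,0,0,8.57,-0.4]]}}

```text
clock: 2.95
tcp_pos: [0.5382, -0.1248, 0.1518]
orientation: [0.001, 0.487, 0.873, 0.0]
wrist_force: [-0.1, -0.4, -0.3]
finger_gap: 0.0256
grip_force: 0.0
```

Emit:
{"fn": "step_arm", "kwargs": {"deltas": [[0,0,0,0,0,8.57,-0.4],[0,0,0,0,0,8.57,-0.4],[0,0,0,0,0,8.57,-0.4],[0,0,0,0,0,8.57,-0.4],[0,0,0,0,0,8.57,-0.4]]}}

```text
clock: 3.45
tcp_pos: [0.5382, -0.1247, 0.1518]
orientation: [0.001, 0.134, 0.991, -0.0]
wrist_force: [0.4, 1.0, 0.3]
finger_gap: 0.0258
grip_force: 0.0
```

Emit:
{"fn": "step_arm", "kwargs": {"deltas": [[0,0,0,0,0,8.57,-0.4],[0,0,0,0,0,0,-0.4],[0,0,0,0,0,0,-0.4]]}}

```text
clock: 3.75
tcp_pos: [0.538, -0.1244, 0.151]
orientation: [0.001, 0.064, 0.998, -0.0]
wrist_force: [0.2, -0.0, -0.3]
finger_gap: 0.0256
grip_force: 0.0
```

Emit:
{"fn": "step_arm", "kwargs": {"deltas": [[3,2.2,-40,0,0,0,-0.4],[0,0,-40,0,0,0,-0.4],[0,0,-30,0,0,0,-0.4],[0,0,-15,0,0,0,-0.4],[0,0,-8,0,0,0,-0.4]]}}

```text
clock: 4.25
tcp_pos: [0.5395, -0.1213, 0.0153]
orientation: [-0.001, 0.064, 0.998, 0.0]
wrist_force: [0.3, 0.7, 0.2]
finger_gap: 0.0258
grip_force: 0.0
```

Emit:
{"fn": "step_arm", "kwargs": {"deltas": [[0,0,-4,0,0,0,-0.4],[0,0,-2,0,0,0,-0.4],[0,0,0,0,0,0,-0.4]]}}

```text
clock: 4.55
tcp_pos: [0.5413, -0.1218, 0.0115]
orientation: [0.001, 0.063, 0.998, -0.0]
wrist_force: [-0.3, 0.4, 0.3]
finger_gap: 0.0257
grip_force: 0.0
```

Close the fingers at this height, about 6 mm above the blade's top face.

Emit:
{"fn": "step_arm", "kwargs": {"deltas": [[0,0,-2,0,0,0,-0.6],[0,0,0,0,0,0,-0.8],[0,0,0,0,0,0,-1],[0,0,0,0,0,0,-1],[0,0,0,0,0,0,-1]], "newtons": 70}}

```text
clock: 5.05
tcp_pos: [0.5406, -0.1215, 0.0087]
orientation: [0.0, 0.062, 0.998, 0.0]
wrist_force: [0.5, -0.3, -0.3]
finger_gap: 0.0001
grip_force: 0.0
```

```bash
python3 - <<'E'
from workcell import *
from h import *
c=read_camera("wrist");np.savez("w2.npz",**c);cv2.imwrite("pics/w2.png",c["image"][:,:,::-1])
d=read_camera("side");np.savez("s2.npz",**d);i=cv2.resize(d["image"][190:320,300:440],(560,520));
cv2.imwrite("pics/m2.png",np.hstack([cv2.resize(c["image"],(400,300)),cv2.resize(i,(323,300))])[:,:,::-1])
E
```

```text
(no output)
```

View pics/m2.png

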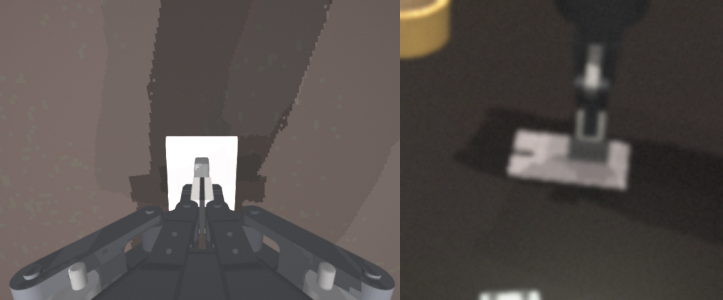

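```bash
python3 - <<'E'
from h import *
i=cv2.imread("pics/w2.png");cv2.imwrite("pics/w2c.png",cv2.resize(i[200:400,220:430],(630,600),interpolation=cv2.INTER_CUBIC))
E
python3 -c "
from workcell import *;s=get_state();print(s)"
```

```text
{'clock': 5.15, 'joint_pos': array([-3.66094379e-01,  4.15490624e-01, -3.28774433e-01,  8.26455583e-01,
        1.05859377e-04, -2.41573671e-01]), 'qvel': array([ 6.30301876e-04,  2.67393606e-04,  2.15318310e-03,  1.27055000e-05,
        4.15878305e-04, -1.56985756e-03]), 'tau': array([ 1.56717764e-03, -4.85447967e+01,  2.47310132e+01,  6.99968696e-04,
        6.43143676e-05,  3.09653042e-04]), 'tcp_pos': array([ 0.54053086, -0.12151284,  0.00867562]), 'orientation': array([5.19452720e-05, 6.22201358e-02, 9.98062448e-01, 3.91833993e-05]), 'wrist_force': array([-0.72599702, -0.80334233,  0.10951128]), 'ft_torque': array([-0.0187331 ,  0.00015997, -0.00711495]), 'grip_force': 0.0, 'finger_gap': -0.0002905928931575245}
```

View pics/w2c.png

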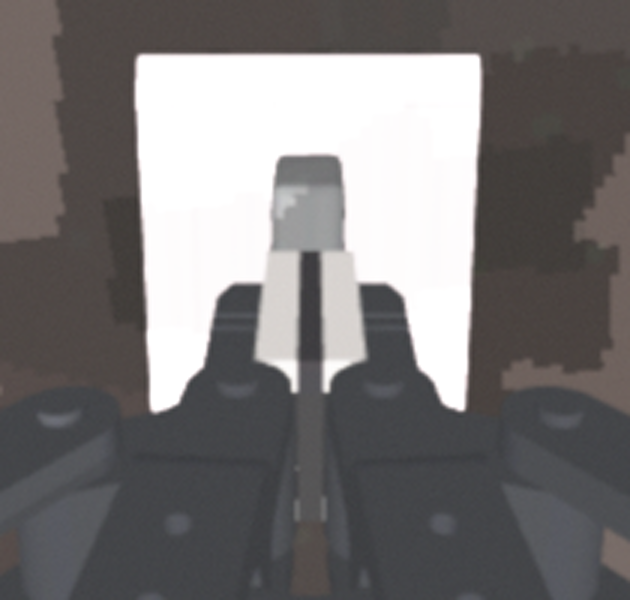

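```bash
python3 - <<'E'
from h import *
c=np.load("w2.npz");K=c["K"];T=c["world_from_camera"]
print(T[:3,3])
for cu,cv in [(310,80),(250,200),(310,168),(290,215),(310,225),(310,240),(285,260),(285,300),(285,350),(340,300),(311,300),(240,300)]:
    u=220+cu/3;v=200+cv/3;z=c["z_map"][int(v),int(u)]
    p=T[:3,:3]@np.array([(u-K[0,2])/K[0,0]*z,(v-K[1,2])/K[1,1]*z,z])+T[:3,3];print(cu,cv,(p*1000).round(1))
s=np.load("s2.npz");K=s["K"];T=s["world_from_camera"]
for u,v in [(373,240),(373,245),(373,250),(373,255),(373,235),(373,225),(345,255),(390,265)]:
    z=s["z_map"][v,u];p=T[:3,:3]@np.array([(u-K[0,2])/K[0,0]*z,(v-K[1,2])/K[1,1]*z,z])+T[:3,3];print(u,v,(p*1000).round(1),s["image"][v,u])
E
```

```text
[ 0.47227445 -0.11304422  0.17362215]
310 80 [ 511.3 -117.7    3.4]
250 200 [ 531.3 -131.     6.1]
310 168 [ 522.9 -119.2   17.5]
290 215 [ 527.9 -123.    24.9]
310 225 [ 530.  -120.1   25.1]
310 240 [ 532.3 -120.4   25.6]
285 260 [ 529.5 -123.7   39. ]
285 300 [ 529.6 -123.4   52.3]
285 350 [ 529.9 -123.2   65.6]
340 300 [ 530.7 -116.1   52. ]
311 300 [ 529.8 -119.9   52.7]
240 300 [ 533.  -130.6   43.4]
373 240 [ 556.1 -192.5   -0.6] [52 44 40]
373 245 [ 5.566e+02 -1.726e+02  4.000e-01] [41 34 35]
373 250 [ 559.  -124.    22.8] [111 107 103]
373 255 [ 558.9 -114.5   17.3] [100  97  94]
373 235 [ 555.6 -213.4   -1.9] [54 48 45]
373 225 [ 554.8 -252.7   -1.7] [58 50 50]
345 255 [ 6.149e+02 -1.346e+02 -3.000e-01] [41 35 34]
390 265 [ 524.4 -103.3    2.3] [135 126 125]
```

The wrist view shows the shut fingers ending above the fin: tip edge at crop row 250, z about 36 mm, with the fin top at 25 mm. So the real tips sit about 27 mm above the reported TCP. I'm reopening and descending slowly, watching the force.

Emit:
{"fn": "step_arm", "kwargs": {"deltas": [[0,0,0,0,0,0,-0.3],[0,0,0,0,0,0,-0.3],[0,0,0,0,0,0,-0.3],[0,0,-4,0,0,0,-0.3],[0,0,-4,0,0,0,-0.3]]}}

```text
clock: 5.65
tcp_pos: [0.5406, -0.1215, 0.0004]
orientation: [0.0, 0.062, 0.998, 0.0]
wrist_force: [-0.2, -0.4, -0.2]
finger_gap: 0.0301
grip_force: 0.0
```

```bash
cat > tip.py <<'E'
from workcell import *
from h import *
import sys
c=read_camera("wrist");np.savez("wl.npz",**c)
K=c["K"];T=c["world_from_camera"];z=c["z_map"];v,u=np.mgrid[0:480,0:640]
P=np.stack([(u-K[0,2])/K[0,0]*z,(v-K[1,2])/K[1,1]*z,z],-1)@T[:3,:3].T+T[:3,3]
t=get_state();d=(P-t["tcp_pos"])[...,:2]
ty=np.array([np.sin(np.radians(7.2)),np.cos(np.radians(7.2))]);lat=d@ty;lon=d@np.array([ty[1],-ty[0]])
print("tcp",t["tcp_pos"].round(4),"F",t["wrist_force"].round(1),t["finger_gap"])
for s in (-1,1):
    m=(lat*s>.001)&(lat*s<.03)&(abs(lon)<.0135)&(P[...,2]>.0)&(z>0)
    for lo in range(0,30,3):
        q=m&(lat*s>lo/1000)&(lat*s<=(lo+3)/1000)
        if q.sum()>5: print(s,lo,q.sum(),(np.percentile(P[...,2][q],[1,20,50])*1000).round(1))
E
python3 tip.py
```

```text
tcp [ 5.400e-01 -1.213e-01 -4.000e-04] F [-0.2 -0.4 -0.5] 0.029409364264256554
-1 0 1041 [ 24.7  26.2 107.1]
-1 3 1521 [ 24.6  26.6 107.6]
-1 6 1407 [  5.   97.2 107.9]
-1 9 720 [ 4.6  5.7 97.6]
-1 12 290 [4.4 5.1 5.6]
-1 15 1618 [ 4.8 30.2 53.5]
-1 18 732 [ 4.7 28.5 56.8]
-1 21 711 [ 4.7 31.9 70.3]
-1 24 1292 [  4.8  45.2 107. ]
-1 27 905 [  4.5   6.5 109.6]
1 0 998 [ 24.8  26.4 107.6]
1 3 1481 [ 23.2  96.8 108.1]
1 6 1378 [  4.7   7.3 106.6]
1 9 560 [ 4.5  5.6 94.6]
1 12 923 [ 4.6  6.  39.2]
1 15 1091 [ 4.9 29.  60.3]
1 18 725 [ 4.7 29.1 56.2]
1 21 837 [ 4.9 39.4 74.5]
1 24 1281 [  4.7  42.5 106.1]
1 27 700 [  4.6  36.3 112.6]
```

Emit:
{"fn": "step_arm", "kwargs": {"deltas": [[0,0,-4,0,0,0,-0.3],[0,0,-4,0,0,0,-0.3],[0,0,-2,0,0,0,-0.3],[0,0,-2,0,0,0,-0.3],[0,0,-2,0,0,0,-0.3]]}}

```text
clock: 6.2
tcp_pos: [0.5405, -0.1215, -0.0135]
orientation: [0.0, 0.062, 0.998, 0.0]
wrist_force: [-0.8, 0.3, 0.3]
finger_gap: 0.0299
grip_force: 0.0
```

```bash
python3 tip.py
```

```text
tcp [ 0.5403 -0.1214 -0.0138] F [-0.9 -0.2  0.6] 0.029848887289069502
-1 0 1014 [24.8 26.3 93.6]
-1 3 1598 [24.6 26.1 92.7]
-1 6 1434 [ 5.  82.6 93.9]
-1 9 741 [ 4.6  5.6 82.9]
-1 12 330 [4.4 5.2 5.7]
-1 15 1524 [ 5.  21.5 41.7]
-1 18 674 [ 5.  21.8 45.2]
-1 21 671 [ 5.  29.9 57.6]
-1 24 1301 [ 4.9 31.6 93.2]
-1 27 821 [ 4.7 21.6 97.4]
1 0 1065 [24.6 26.  92.6]
1 3 1498 [23.1 26.8 93.8]
1 6 1441 [ 4.8  6.4 92.4]
1 9 616 [4.7 5.5 6.7]
1 12 942 [ 4.6  5.8 23.4]
1 15 975 [ 4.9 29.7 46.7]
1 18 670 [ 4.8 22.7 45.3]
1 21 783 [ 5.1 31.1 60.6]
1 24 1246 [ 4.8 30.8 93.6]
1 27 695 [ 4.6 28.6 99.2]
```

Emit:
{"fn": "step_arm", "kwargs": {"deltas": [[0,0,-2,0,0,0,-0.3],[0,0,-1,0,0,0,-0.3],[0,0,0,0,0,0,-0.6],[0,0,0,0,0,0,-1],[0,0,0,0,0,0,-1]], "newtons": 70}}

```text
clock: 6.75
tcp_pos: [0.5407, -0.1216, -0.0161]
orientation: [0.0, 0.062, 0.998, -0.0]
wrist_force: [-1.1, -0.8, 2.0]
finger_gap: 0.0106
grip_force: 70.6
```

Emit:
{"fn": "step_arm", "kwargs": {"deltas": [[0,0,0,0,0,0,-1],[0,0,0,0,0,0,-1]]}}

```text
clock: 6.95
tcp_pos: [0.5406, -0.1216, -0.0161]
orientation: [0.0, 0.062, 0.998, -0.0]
wrist_force: [-1.1, -0.3, 3.6]
finger_gap: 0.0104
grip_force: 70.7
```

Gripped: 10.5 mm gap, 70 N. I'm lifting and carrying it to the holder's front.

Emit:
{"fn": "step_arm", "kwargs": {"deltas": [[0,0,10,0,0,0,-1],[0,0,20,0,0,0,-1],[0,0,20,0,0,0,-1],[-4.6,35,0,0,0,2,-1],[-4.5,35,0,0,0,2,-1]]}}

```text
clock: 7.45
tcp_pos: [0.532, -0.0516, 0.0346]
orientation: [0.001, 0.028, 1.0, 0.0]
wrist_force: [0.4, 1.0, -2.4]
finger_gap: 0.0103
grip_force: 70.0
```

Emit:
{"fn": "step_arm", "kwargs": {"deltas": [[-4.5,35,0,0,0,2,-1],[-4.5,35,0,0,0,2,-1],[-4.5,35,0,0,0,2,-1],[-4.5,35,0,0,0,2,-1],[-4.5,35,0,0,0,1.9,-1]]}}

```text
clock: 7.95
tcp_pos: [0.5081, 0.1249, 0.0337]
orientation: [-0.0, -0.06, 0.998, 0.0]
wrist_force: [0.2, 0.7, -2.4]
finger_gap: 0.0102
grip_force: 70.0
```

Emit:
{"fn": "step_arm", "kwargs": {"deltas": [[0,0,-10,0,0,0,-1],[0,0,-5,0,0,0,-1],[0,0,0,0,0,0,-1]]}}

```text
clock: 8.25
tcp_pos: [0.5078, 0.1229, 0.0176]
orientation: [-0.001, -0.059, 0.998, -0.0]
wrist_force: [-1.4, 0.1, -1.9]
finger_gap: 0.0104
grip_force: 69.9
```

```bash
python3 - <<'E'
from workcell import *
from h import *
s=get_state();print({k:s[k].round(3) for k in("tcp_pos","orientation","wrist_force","ft_torque","joint_pos")},s["finger_gap"])
c=read_camera("top");np.savez("t3.npz",**c);w=read_camera("wrist");d=read_camera("side")
f=lambda i:cv2.resize(i,(400,300),interpolation=cv2.INTER_CUBIC)
cv2.imwrite("pics/m3.png",np.vstack([np.hstack([f(c["image"][245:335,150:270]),f(w["image"])]),np.hstack([f(d["image"][305:410,310:450]),f(d["image"])])])[:,:,::-1])
E
```

```text
{'tcp_pos': array([0.508, 0.123, 0.018]), 'orientation': array([-0.001, -0.059,  0.998, -0.   ]), 'wrist_force': array([-1.352,  0.148, -1.873]), 'ft_torque': array([ 0.006,  0.075, -0.046]), 'joint_pos': array([ 0.084,  0.356, -0.397,  0.821, -0.   , -0.034])} 0.010415770288403597
```

View pics/m3.png

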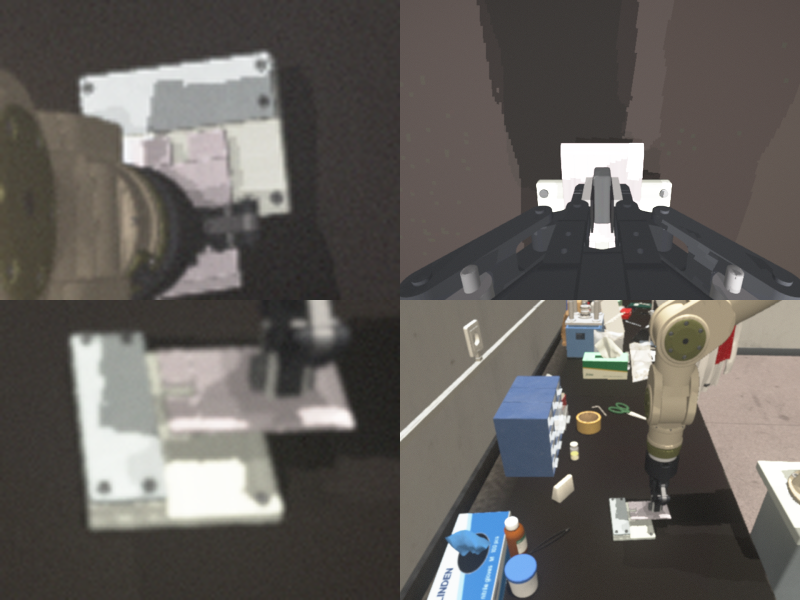

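The views show the blade level and square above the bed, its notched edge just before the keeper. I'm setting it down slowly.

Emit:
{"fn": "step_arm", "kwargs": {"deltas": [[0,0,-8,0,0,0,-1],[0,0,-6,0,0,0,-1],[0,0,-4,0,0,0,-1],[0,0,-1.5,0,0,0,-1],[0,0,-1,0,0,0,-1]]}}

```text
clock: 8.9
tcp_pos: [0.5087, 0.1234, -0.0022]
orientation: [-0.0, -0.059, 0.998, 0.0]
wrist_force: [-0.5, 0.1, -2.4]
finger_gap: 0.0101
grip_force: 69.9
```

Emit:
{"fn": "step_arm", "kwargs": {"deltas": [[0,0,-1,0,0,0,-1],[0,0,-1,0,0,0,-1],[0,0,0,0,0,0,-1]]}}

```text
clock: 9.2
tcp_pos: [0.5089, 0.1236, -0.0039]
orientation: [0.0, -0.059, 0.998, 0.0]
wrist_force: [-0.4, -0.6, -2.5]
finger_gap: 0.01
grip_force: 69.9
```

Emit:
{"fn": "step_arm", "kwargs": {"deltas": [[0,0,-1,0,0,0,-1],[0,0,0,0,0,0,-1]]}}

```text
clock: 9.4
tcp_pos: [0.5089, 0.1235, -0.0049]
orientation: [0.0, -0.059, 0.998, 0.0]
wrist_force: [0.2, -0.3, -2.1]
finger_gap: 0.0106
grip_force: 69.9
```

Emit:
{"fn": "step_arm", "kwargs": {"deltas": [[0,0,-0.7,0,0,0,-1],[0,0,0,0,0,0,-1]]}}

```text
clock: 9.6
tcp_pos: [0.5089, 0.1235, -0.0056]
orientation: [-0.0, -0.059, 0.998, 0.0]
wrist_force: [-0.6, -0.2, -2.3]
finger_gap: 0.0106
grip_force: 69.9
```

Emit:
{"fn": "step_arm", "kwargs": {"deltas": [[0,0,-0.5,0,0,0,-1],[0,0,0,0,0,0,-1]]}}

```text
clock: 9.8
tcp_pos: [0.509, 0.1235, -0.006]
orientation: [0.0, -0.059, 0.998, 0.0]
wrist_force: [0.4, 0.9, -2.0]
finger_gap: 0.0104
grip_force: 70.1
```

Emit:
{"fn": "step_arm", "kwargs": {"deltas": [[0,0,-0.4,0,0,0,-1],[0,0,0,0,0,0,-1]]}}

```text
clock: 10.0
tcp_pos: [0.509, 0.1235, -0.0061]
orientation: [0.0, -0.059, 0.998, 0.0]
wrist_force: [-1.3, -0.5, 2.3]
finger_gap: 0.0103
grip_force: 70.7
```

Emit:
{"fn": "step_arm", "kwargs": {"deltas": [[0,0,-0.4,0,0,0,-1],[0,0,0,0,0,0,-1]]}}

```text
clock: 10.2
tcp_pos: [0.5089, 0.1235, -0.0061]
orientation: [0.0, -0.059, 0.998, 0.0]
wrist_force: [-2.9, -0.3, 6.1]
finger_gap: 0.0106
grip_force: 71.4
```

The bed is at reported z = -6.1 mm. I'm easing off and sliding in.

Emit:
{"fn": "step_arm", "kwargs": {"deltas": [[2,0.24,0.4,0,0,0,-1],[3,0.35,0,0,0,0,-1],[3,0.35,0,0,0,0,-1],[2,0.24,0,0,0,0,-1],[0,0,0,0,0,0,-1]]}}

```text
clock: 10.7
tcp_pos: [0.5179, 0.1246, -0.0061]
orientation: [-0.001, -0.059, 0.998, -0.0]
wrist_force: [-4.9, -1.0, 7.5]
finger_gap: 0.0106
grip_force: 71.2
```

Emit:
{"fn": "step_arm", "kwargs": {"deltas": [[1,0.12,0,0,0,0,-1],[1,0.12,0,0,0,0,-1],[1,0.12,0,0,0,0,-1],[0,0,0,0,0,0,-1]]}}

```text
clock: 11.1
tcp_pos: [0.5206, 0.125, -0.0061]
orientation: [-0.001, -0.059, 0.998, -0.0]
wrist_force: [-5.2, -1.2, 8.6]
finger_gap: 0.0104
grip_force: 71.3
```

Emit:
{"fn": "step_arm", "kwargs": {"deltas": [[0,0,0.5,0,0,0,-1],[1,0.12,0,0,0,0,-1],[1,0.12,0,0,0,0,-1],[0,0,0,0,0,0,-1]]}}

```text
clock: 11.5
tcp_pos: [0.5241, 0.1253, -0.0061]
orientation: [-0.0, -0.059, 0.998, 0.0]
wrist_force: [-1.8, 0.5, 0.1]
finger_gap: 0.0102
grip_force: 70.3
```

Emit:
{"fn": "step_arm", "kwargs": {"deltas": [[1,0.12,0,0,0,0,-1],[0,0,0,0,0,0,-1]]}}

```text
clock: 11.7
tcp_pos: [0.5251, 0.1254, -0.0061]
orientation: [0.0, -0.059, 0.998, 0.0]
wrist_force: [-0.8, -0.9, -0.4]
finger_gap: 0.0107
grip_force: 70.3
```

Emit:
{"fn": "step_arm", "kwargs": {"deltas": [[1,0.12,0,0,0,0,-1],[0,0,0,0,0,0,-1]]}}

```text
clock: 11.9
tcp_pos: [0.5251, 0.1254, -0.0061]
orientation: [-0.001, -0.059, 0.998, -0.0]
wrist_force: [-4.5, -0.7, 4.3]
finger_gap: 0.0105
grip_force: 70.7
```

Emit:
{"fn": "step_arm", "kwargs": {"deltas": [[0.6,0.07,0,0,0,0,-1],[0,0,0,0,0,0,-1]]}}

```text
clock: 12.1
tcp_pos: [0.5251, 0.1254, -0.0061]
orientation: [-0.001, -0.059, 0.998, -0.0]
wrist_force: [-6.1, -1.6, 5.0]
finger_gap: 0.0102
grip_force: 71.0
```

```bash
python3 - <<'E'
from workcell import *
s=get_state();print({k:s[k].round(4) for k in("tcp_pos","orientation","wrist_force","ft_torque")})
E
```

```text
{'tcp_pos': array([ 0.5251,  0.1254, -0.0061]), 'orientation': array([-1.200e-03, -5.900e-02,  9.983e-01, -1.000e-04]), 'wrist_force': array([-6.1315, -1.6208,  4.9581]), 'ft_torque': array([-0.1931,  1.1701, -0.0346])}
```

Emit:
{"fn": "step_arm", "kwargs": {"deltas": [[0.8,0.1,0,0,0,0,-1],[0,0,0,0,0,0,-1]]}}

```text
clock: 12.3
tcp_pos: [0.5251, 0.1254, -0.0061]
orientation: [-0.002, -0.059, 0.998, -0.0]
wrist_force: [-7.6, -3.2, 6.9]
finger_gap: 0.0106
grip_force: 71.4
```

```bash
cat > ft.py <<'E'
from workcell import *
import numpy as np
r=[]
for i in range(8):
    read_camera("side");s=get_state();r.append(np.r_[s["wrist_force"],s["ft_torque"]])
r=np.array(r);print(s["clock"],s["tcp_pos"].round(4),r.mean(0).round(3),r.std(0).round(3))
E
python3 ft.py
```

```text
12.7 [ 0.5251  0.1254 -0.0061] [-8.409e+00 -1.510e+00  6.880e+00 -2.720e-01  1.503e+00  6.000e-03] [0.236 0.379 0.414 0.025 0.029 0.019]
```

Torque hints that the pin is slightly to +y. I'm working the blade that way under a light push.

Emit:
{"fn": "step_arm", "kwargs": {"deltas": [[-0.1,1,0.3,0,0,0,-1],[-0.1,1,0,0,0,0,-1],[0,0,0,0,0,0,-1]]}}

```text
clock: 13.0
tcp_pos: [0.5251, 0.126, -0.006]
orientation: [-0.002, -0.058, 0.998, -0.002]
wrist_force: [-6.5, -5.5, 4.5]
finger_gap: 0.0105
grip_force: 71.0
```

Emit:
{"fn": "step_arm", "kwargs": {"deltas": [[-0.1,1,0,0,0,0,-1],[-0.1,1,0,0,0,0,-1],[0,0,0,0,0,0,-1]]}}

```text
clock: 13.3
tcp_pos: [0.525, 0.1272, -0.006]
orientation: [-0.002, -0.058, 0.998, -0.002]
wrist_force: [-6.2, -8.8, 5.1]
finger_gap: 0.0102
grip_force: 71.1
```

```bash
python3 ft.py
```

```text
13.7 [ 0.525   0.1272 -0.006 ] [-7.183 -8.426  4.85  -1.587  1.23  -0.31 ] [0.688 0.466 0.486 0.026 0.031 0.026]
```

Emit:
{"fn": "step_arm", "kwargs": {"deltas": [[-0.1,1,0.2,0,0,0,-1],[-0.1,1,0,0,0,0,-1],[0,0,0,0,0,0,-1]]}}

```text
clock: 14.0
tcp_pos: [0.5271, 0.1314, -0.0057]
orientation: [0.0, -0.059, 0.998, 0.0]
wrist_force: [0.7, -0.4, -2.1]
finger_gap: 0.0105
grip_force: 69.9
```

Emit:
{"fn": "step_arm", "kwargs": {"deltas": [[-0.1,1,0,0,0,0,-1],[-0.1,1,0,0,0,0,-1],[0,0,0,0,0,0,-1]]}}

```text
clock: 14.3
tcp_pos: [0.5274, 0.1334, -0.0054]
orientation: [0.001, -0.059, 0.998, -0.0]
wrist_force: [1.2, -3.2, -3.1]
finger_gap: 0.0102
grip_force: 69.8
```

The x jumped forward and the push force vanished, so the notch has found the pin. I'm advancing.

Emit:
{"fn": "step_arm", "kwargs": {"deltas": [[0.1,-1,-0.3,0,0,0,-1],[1,0.12,0,0,0,0,-1],[1,0.12,0,0,0,0,-1],[0,0,0,0,0,0,-1]]}}

```text
clock: 14.7
tcp_pos: [0.5287, 0.1332, -0.0058]
orientation: [0.0, -0.059, 0.998, 0.0]
wrist_force: [-0.5, 0.4, -1.7]
finger_gap: 0.0102
grip_force: 69.9
```

Emit:
{"fn": "step_arm", "kwargs": {"deltas": [[1,0.12,-0.2,0,0,0,-1],[1,0.12,0,0,0,0,-1],[0,0,0,0,0,0,-1]]}}

```text
clock: 15.0
tcp_pos: [0.5309, 0.1332, -0.0059]
orientation: [0.0, -0.059, 0.998, 0.0]
wrist_force: [-0.7, 1.3, -2.2]
finger_gap: 0.0101
grip_force: 69.9
```

Emit:
{"fn": "step_arm", "kwargs": {"deltas": [[1,0.12,0,0,0,0,-1],[1,0.12,0,0,0,0,-1],[1,0.12,0,0,0,0,-1],[0,0,0,0,0,0,-1]]}}

```text
clock: 15.4
tcp_pos: [0.5339, 0.1335, -0.006]
orientation: [0.0, -0.059, 0.998, 0.0]
wrist_force: [0.2, 0.5, -2.5]
finger_gap: 0.0103
grip_force: 69.9
```

Emit:
{"fn": "step_arm", "kwargs": {"deltas": [[1,0.12,0,0,0,0,-1],[1,0.12,0,0,0,0,-1],[1,0.12,0,0,0,0,-1],[0,0,0,0,0,0,-1]]}}

```text
clock: 15.8
tcp_pos: [0.5369, 0.1339, -0.006]
orientation: [0.0, -0.059, 0.998, 0.0]
wrist_force: [-1.7, -0.8, -2.9]
finger_gap: 0.0104
grip_force: 69.9
```

Emit:
{"fn": "step_arm", "kwargs": {"deltas": [[1,0.12,0,0,0,0,-1],[1,0.12,0,0,0,0,-1],[0.7,0.08,0,0,0,0,-1],[0,0,0,0,0,0,-1]]}}

```text
clock: 16.2
tcp_pos: [0.5395, 0.1342, -0.006]
orientation: [0.0, -0.059, 0.998, 0.0]
wrist_force: [-0.2, -0.0, -1.8]
finger_gap: 0.0104
grip_force: 70.0
```

Emit:
{"fn": "step_arm", "kwargs": {"deltas": [[0.7,0.08,0,0,0,0,-1],[0,0,0,0,0,0,-1]]}}

```text
clock: 16.4
tcp_pos: [0.5402, 0.1343, -0.0059]
orientation: [0.0, -0.059, 0.998, 0.0]
wrist_force: [0.5, 1.0, -2.2]
finger_gap: 0.0101
grip_force: 70.0
```

Emit:
{"fn": "step_arm", "kwargs": {"deltas": [[0.7,0.08,0,0,0,0,-1],[0,0,0,0,0,0,-1]]}}

```text
clock: 16.6
tcp_pos: [0.5401, 0.1343, -0.006]
orientation: [-0.001, -0.059, 0.998, 0.0]
wrist_force: [-1.9, -0.8, -0.8]
finger_gap: 0.0104
grip_force: 70.3
```

It's at the back stop, 16.0 mm beyond pin contact. I'm adding a light push, setting it down, then releasing and retreating upward.

Emit:
{"fn": "step_arm", "kwargs": {"deltas": [[0.5,0.06,-0.3,0,0,0,-1],[0,0,-0.2,0,0,0,-1],[0,0,0,0,0,0,-1]]}}

```text
clock: 16.9
tcp_pos: [0.5401, 0.1343, -0.0061]
orientation: [-0.001, -0.059, 0.998, -0.0]
wrist_force: [-4.6, -1.4, 5.3]
finger_gap: 0.0105
grip_force: 71.0
```

Emit:
{"fn": "step_arm", "kwargs": {"deltas": [[0,0,0,0,0,0,-0.7],[0,0,0,0,0,0,-0.5],[0,0,0,0,0,0,-0.3],[0,0,0,0,0,0,-0.3]]}}

```text
clock: 17.3
tcp_pos: [0.5418, 0.1345, -0.0063]
orientation: [0.0, -0.059, 0.998, 0.0]
wrist_force: [-0.2, -0.3, 0.1]
finger_gap: 0.03
grip_force: 0.0
```

Emit:
{"fn": "step_arm", "kwargs": {"deltas": [[0,0,3,0,0,0,-0.3],[0,0,10,0,0,0,-0.3],[0,0,20,0,0,0,-0.3],[0,0,40,0,0,0,-0.3],[0,0,40,0,0,0,-0.3]]}}

```text
clock: 17.8
tcp_pos: [0.5405, 0.1344, 0.1079]
orientation: [-0.001, -0.059, 0.998, 0.0]
wrist_force: [0.7, -0.5, 0.2]
finger_gap: 0.0294
grip_force: 0.0
```

Emit:
{"fn": "step_arm", "kwargs": {"deltas": [[-40,-25,0,0,0,0,-0.3],[-40,-25,0,0,0,0,-0.3],[-30,-25,0,0,0,0,-0.3],[0,-25,0,0,0,0,-0.3],[0,0,0,0,0,0,-0.3]]}}

```text
clock: 18.3
tcp_pos: [0.431, 0.0326, 0.1077]
orientation: [0.001, -0.057, 0.998, -0.0]
wrist_force: [0.7, -0.4, 0.1]
finger_gap: 0.03
grip_force: 0.0
```

```bash
python3 - <<'E'
from workcell import *
from h import *
s=get_state();print(s["clock"],s["tcp_pos"],s["wrist_force"])
c=read_camera("top");np.savez("t4.npz",**c);w=read_camera("wrist");d=read_camera("side")
f=lambda i:cv2.resize(i,(400,300),interpolation=cv2.INTER_CUBIC)
cv2.imwrite("pics/m4.png",np.vstack([np.hstack([f(c["image"][245:335,150:270]),f(w["image"])]),np.hstack([f(d["image"][305:410,310:450]),f(d["image"])])])[:,:,::-1])
E
```

```text
18.3 [0.43097315 0.03258938 0.10770248] [ 0.68687586 -0.4271228   0.08843546]
```

View pics/m4.png

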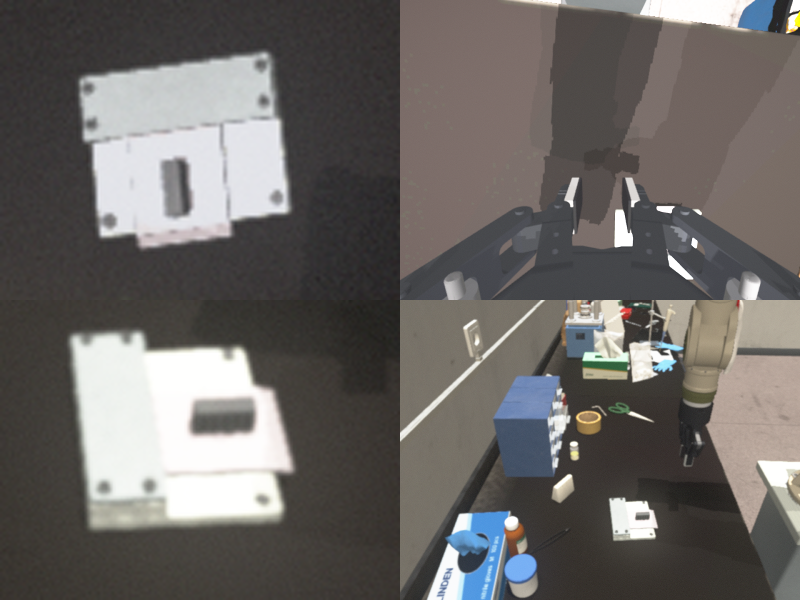

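The blade lies flat and square under the keeper, its ground edge overhanging the bed front by about 10 mm, as expected when home. Nothing touches it.

```bash
python3 -c "
from workcell import *
print(hand_in())"
```

```text
the job is handed in; nothing more can be done
None
```

The blade is fully home against the back stop with the pin in its notch, flat, square and released; I handed the job in at about 18.5 s and hand-in returned no verdict.

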